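# Rock the tight relay out of the lift's control panel

### The job

The scooter lift's control panel lies on the bench. The faulty orange relay sits tight on its pins: work it out of its socket by rocking it gently side to side across the rail, a few degrees each way and several times, with a light upward pull, until it rises free; no jerking. Then set it down in the grey parts tray without dropping it. Leave the blue relay seated and everything else where it is.

Things in the scene. Friction and masses are not known exactly. Their poses are not given: they have to be found in the camera images.
- panel: Galvanized plate 200 x 240 x 3 mm, flat and fixed; origin under its centre, z up. A DIN rail runs along its y through the origin; x points across the rail. On it from -y: terminals (42 mm high), two black relay sockets (see points), a grey contactor at y = +92 mm (74 x 45 mm, 80 mm high). Empty ducts, 30 mm high, lie along y at x = +-76 mm.
- socket_a (a point): Centre of the top deck of the socket at panel y = -54 mm, 38 mm above the bench; deck 42 mm (x) by 38 mm (y). Screw decks on both sides, x = +-21 to 39 mm, are 29 mm high. Either relay may sit here. Sprung contacts inside grip each pin row with 13 to 20 N of friction over the first 7.5 mm of rise.
- socket_b (a point): The same for the socket at panel y = +18 mm. The facing sides of the two relays are 44 mm apart.
- orange_relay: Plug-in relay to remove: orange cover, black base, 35 (x) x 28 (y) x 55 mm high, 90 g. Origin at the centre of its underside; seated, it lies on its socket's point with its axes as the panel's. Four brass blade pins 10.5 mm long point down from it in two rows, x = +9 and -9 mm (y = +-8). It leans over its plinth's edges at x = +-12 mm. It stays as left between leans.
- orange_relay_top (a point): Centre of the relay's top, 55 mm above its origin. A side push along panel x, 35 mm above the underside, leans it at 5 to 12 N. Dragged up a little by the hand meanwhile (some 3 to 8 N), each lean pivots on the near pin row and lifts the other: 5 to 10 alternate leans of about 0.12 rad walk it out. With no upward drag it does not climb.
- orange_relay_pins (a point): Point between the pins' ends, 10.5 mm below the relay's origin. Too tight for a fair straight pull (27 to 40 N). The pins bend if the relay leans over 0.3 rad while gripped. A row is out of its contacts once it is 7.5 mm up: side pushes then meet almost no force (under 1.5 N), the relay flops about in its slots and can be picked up and lifted away.
- blue_relay: The good relay in the other socket: same shape, blue cover, equally tight. It stays.
- tray: Shallow grey parts tray, open on top, empty, fixed: 170 mm (x) by 210 mm (y) by 30 mm high, walls and floor 4 mm. Origin at the centre of its underside.
- plug_body_1: Cream ceramic spark plug body standing on its foot, 22 mm across, 56 mm tall; origin under its centre. A bystander beyond the panel and tray.
- plug_body_2: A second one, alike.
- worm_gear: Bronze worm gear lying flat, 71 mm across, 24 mm thick; origin under its centre. A bystander.
- mallet: Wooden mallet with brass faces, lying: head 93 mm long and 52 mm thick at its origin, handle 200 mm along its +x. A bystander.
Mind the look-alikes: they are no part of the job. There is more than one size of the orange_relay; the job needs the largest. What is shaped like the blue_relay but green is not meant.

How it is judged:
By the outcome, as a careful person would: the job done as asked, in the order asked, and still so for the second after the job is handed in, with the robot touching nothing.
It also fails if it takes over 72 s, if anything falls off the work surface, if the arm or the gripper's body presses on something with over 40 N, if the wrist force passes 120 N, or if a joint passes its speed limit or range.

### The arm

A 6-joint arm with a two-finger parallel gripper is mounted at the origin on the work surface. World frame = base frame: x ahead of the robot, y to its left, z up, the work surface at z = 0. Lengths are in m, angles in rad, forces in N, time in s.
With the tool pointing down it reaches from about 0.35 to 0.975 m from the base axis. Payload 4.9 kg.
Tool frame: the origin (TCP) lies midway between the tips of the shut fingers; the grasp point (between the pads) lies behind it (manip.tcp_to_grasp is the z of the grasp point in the tool frame, in m); z points along the fingers, y is the direction in which the jaws open and shut (so a half turn about z gives the same grasp; the last joint's range is limited). The gripper opens to 85 mm and grips with 20 to 120 N. Pads are 22 mm wide; open, the fingers measure 114 mm over their backs; the gripper's body (76 mm by 85 mm) begins 54 mm behind the grasp point. The pads swing forward as they close: fully open they stand 13 mm farther back than shut.
Start: joints at [-1.408, 0.053, 1.613, -0, 1.476, -0.119], TCP at [0.174, -0.6, 0.231] pointing down, gripper open.
Joint ranges: [-3.01, 3.01], [-1.01, 2.22], [0.06, 2.58], [-1.02, 4.17], [0.09, 2.62], [-3.14, 3.14]. Speed limits (rad/s): [2.57, 2.57, 3.14, 3.14, 3.14, 3.14].

### API

Orientations are given as a unit quaternion [w, x, y, z].
In Python, from plant import status, vision, order, regions_of, manip gives the robot as it stands. The module is installed in compiled form; this text tells all that it offers.
- The arm moves only by the shell command python3 -m crank 'ROWS'. ROWS is JSON, one flat list of numbers, 5 for each row, row after row: the shift along the tool's x, y, z in mm, then the turn about the tool's z in degrees, then the opening in per cent of the stroke, from 0 (shut) to 100 (fully open). In form: [tx, ty, tz, yaw, fingers, tx, ty, tz, yaw, fingers, ...]. A call has exactly 10 rows; each row is the pose to reach, as a shift and turn from the pose commanded when the call began, along the tool's axes at that moment; what a row does not reach only later rows make up. A row lasts 1/10 s, in which the tool goes at most 50 mm and 8.59 degrees, less where a joint would pass 70% of its speed; a pose out of reach is approached as far as the arm can. A call with a gripper value outside its range is refused whole. The fingers move at their own pace and stop on an object; the grip force is fixed at half the most. Time passes only in rows, so rows that repeat a pose let the fingers close, or fill a call up. It gives the time, the measured TCP pose, the force and the opening at its end, in the units of the state.
- status.state(): the state, without advancing time (a new reading comes with each control period).
- vision.grab_frame(name): name is "side" or "top" or "wrist"; returns (picture, depth): 480x640x3 uint8, red, green, blue; 480x640 float32, m along the optical axis (not along the pixel's ray), 0 where there is no reading.
- vision.get_calibration(name): a dict with "camera_matrix" (3x3 intrinsics, pixels), "R" (3x3) and "t" (3): a world point X has camera coordinates R X + t. Camera axes: x right, y down, z forward; pixel columns grow to the right and rows downward; lengths in m; the calibration is good to about 2 mm. The wrist camera is an equidistant fisheye: a pixel r from the principal point sees the ray r / f radians off the axis. A picture is of the moment at which its call begins: read the wrist's pose just before it. get_calibration takes no time and is no camera call; for the wrist camera it gives the pose at the moment of the call.
- order.job_done(): hands the job in, once; it reports no verdict.
Trained networks look in the newest picture that a camera, given by its name, has taken for a name from the list of things; names that differ only in an ending like _2 or _b are one class to them, and where a whole thing is asked for, a point or a joint stands for the part that bears it (a point fixed in the world has none). Each returns a list of dicts, best first, with "confidence" (0 to 1); they miss things now and then, are a little off and sometimes report something else, mostly with a low value. They report only what shows in the picture. A call takes as long as a camera call. They do not tell look-alikes from the thing itself.
- regions_of(camera, name): "region" (480x640 bool, what is visible of it) and "extent" ([centre column, centre row, width, height] in pixels, round what is visible of it).
The state is a dict: "time": time; "joint_pos": joint angles; "joint_vel": joint speeds; "joint_efforts": joint torques, N m; "tool_pos": TCP position; "tool_rot": TCP orientation; "contact_force": force on the tool from outside, world axes, zero at the start; "ft_torque": the same for the moment, N m; "gripper_width": opening from 0.0 (shut) to 1.0 (fully open).
Only numpy, scipy, OpenCV 4.12 (cv2) and the standard library are available. Lean on these libraries where they do the work, as an engineer would, in place of code of your own. Each camera call takes 0.05 s, during which the arm holds its last target. There are 200 camera calls.

## Working session

There is one attempt and no reset: what is moved stays moved. The work goes in short steps, Python scripts to look and compute and a shell command to move; the robot and the scene stay as the last step left them, time stands still between calls to the robot, and variables do not carry over. Pictures are saved under pics/ and viewed, on a budget of 10 in all, crops included, one or two more only if the job needs it, and the job is handed in when it is done.

```bash
mkdir -p pics
cat > h.py <<'E'
import numpy as np, cv2
from plant import status, vision, order, regions_of, manip
def px2w(cam,u,v,d,c=None):
    c=c or vision.get_calibration(cam);K=np.array(c["camera_matrix"]);R=np.array(c["R"]);t=np.array(c["t"])
    u=np.asarray(u,float);v=np.asarray(v,float)
    p=np.stack([(u-K[0,2])/K[0,0]*d,(v-K[1,2])/K[1,1]*d,d*np.ones_like(u)],-1)
    return (p-t)@R
def cloud(cam,dep):
    v,u=np.mgrid[:480,:640]; return px2w(cam,u,v,dep)
def save(n,im): cv2.imwrite('pics/'+n+'.png',im[...,::-1])
E
python3 - <<'E'
from h import *
s=status.state();print(s, manip.tcp_to_grasp)
t,d=vision.grab_frame("top");np.save('top.npy',d);np.save('topc.npy',t)
save('top',t)
P=cloud('top',d)
for n in ["panel","orange_relay","blue_relay","tray","socket_a","plug_body_1","worm_gear","mallet"]:
    for r in regions_of("top",n):
        m=r["region"]&(d>0);q=P[m]
        print(n,round(r["confidence"],2),np.round(r["extent"]),m.sum(),np.round(np.median(q,0),3),np.round(np.percentile(q[:,2],95),3))
E
```

```text
{'time': 0.0, 'joint_pos': array([-1.40798968e+00,  5.33292121e-02,  1.61430885e+00, -1.46166647e-05,
        1.47600460e+00, -1.19010957e-01]), 'joint_vel': array([ 0.00066804,  0.00217213, -0.00026441, -0.00047641,  0.00223025,
       -0.00016316]), 'joint_efforts': array([ 9.46011933e-04, -3.93679047e+01, -3.70179069e+01,  6.44507978e-06,
        7.11264423e-03, -5.36170489e-06]), 'tool_pos': array([ 0.17370064, -0.59972057,  0.23007129]), 'tool_rot': array([-1.02459791e-03,  9.90088152e-01,  1.40443585e-01, -2.97166268e-05]), 'contact_force': array([ 0.55107401,  0.0556939 , -0.84484072]), 'ft_torque': array([-0.04458316, -0.0483987 ,  0.0090391 ]), 'gripper_width': 1.0036878909276368} -0.0187
panel 0.97 [188. 284. 164. 135.] 16923 [0.51  0.189 0.004] 0.072
panel 0.32 [452. 130. 133.  60.] 2950 [ 0.787 -0.188  0.033] 0.05
orange_relay 0.63 [216. 277.  22.  30.] 565 [0.511 0.132 0.091] 0.094
orange_relay 0.61 [306. 309.  17.  16.] 172 [ 0.469 -0.003  0.043] 0.046
orange_relay 0.51 [291. 371.  19.  13.] 188 [0.376 0.018 0.043] 0.046
blue_relay 0.97 [169. 386.  36.  25.] 635 [0.354 0.199 0.063] 0.067
blue_relay 0.55 [170. 275.  30.  27.] 627 [0.519 0.201 0.091] 0.095
tray 0.84 [399. 283. 136. 118.] 13885 [ 0.517 -0.164  0.003] 0.028
socket_a 0.7 [190. 285. 166. 136.] 16729 [0.51  0.189 0.004] 0.072
plug_body_1 0.67 [213. 133.  15.  23.] 207 [0.767 0.152 0.024] 0.056
plug_body_1 0.6 [271. 139.  12.  19.] 187 [0.756 0.055 0.027] 0.056
worm_gear 0.9 [323. 145.  40.  39.] 1284 [ 0.752 -0.033  0.021] 0.024
mallet 0.8 [453. 132. 130.  62.] 2880 [ 0.787 -0.187  0.034] 0.05
mallet 0.68 [321. 143.  40.  39.] 1253 [ 0.752 -0.033  0.021] 0.025
```

View pics/top.png

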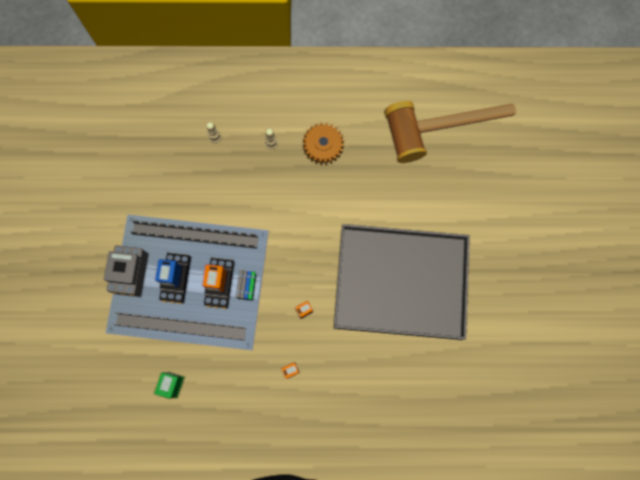

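Run:
```python
from h import *
d=np.load('top.npy');t=np.load('topc.npy');P=cloud('top',d)
def fit(m,n):
    q=P[m&(d>0)];r=cv2.minAreaRect((q[:,:2]*1000).astype(np.float32));print(n,m.sum(),np.round(q.mean(0),4),[np.round(x,1) for x in r])
def box(x0,x1,y0,y1): 
    b=np.zeros(d.shape,bool);b[y0:y1,x0:x1]=1;return b
z=P[...,2]
fit(box(195,240,255,300)&(z>.088),'orange top')
fit(box(150,193,255,300)&(z>.088),'blue top')
fit(box(100,150,220,340)&(z>.074),'contactor top')
fit(box(90,290,200,350)&(z>.025)&(z<.034),'ducts')
fit(box(90,290,200,350)&(z>.001)&(z<.034),'panel')
fit(box(325,475,220,345)&(z>.024)&(z<.034),'tray')
save('crop',cv2.resize(t[200:360,90:300],None,fx=3.8,fy=3.7,interpolation=cv2.INTER_CUBIC))
```

```text
orange top 410 [0.5134 0.1349 0.092 ] [array([513.7, 135.2]), array([27.5, 34. ]), np.float64(81.9)]
blue top 410 [0.5217 0.2062 0.0921] [array([522.2, 206.5]), array([27.1, 34.2]), np.float64(82.8)]
contactor top 699 [0.5301 0.2797 0.0765] [array([530.4, 280. ]), array([45.2, 45.9]), np.float64(82.9)]
ducts 1562 [0.5188 0.1787 0.0288] [array([520.4, 188.5]), array([222.4, 172.8]), np.float64(83.5)]
panel 13769 [0.5196 0.1852 0.0073] [array([533.3, 191.8]), array([249.6, 338. ]), np.float64(0.1)]
tray 1262 [ 0.5156 -0.1652  0.0284] [array([ 517.2, -161.5]), array([210.8, 171. ]), np.float64(85.0)]
```

View pics/crop.png

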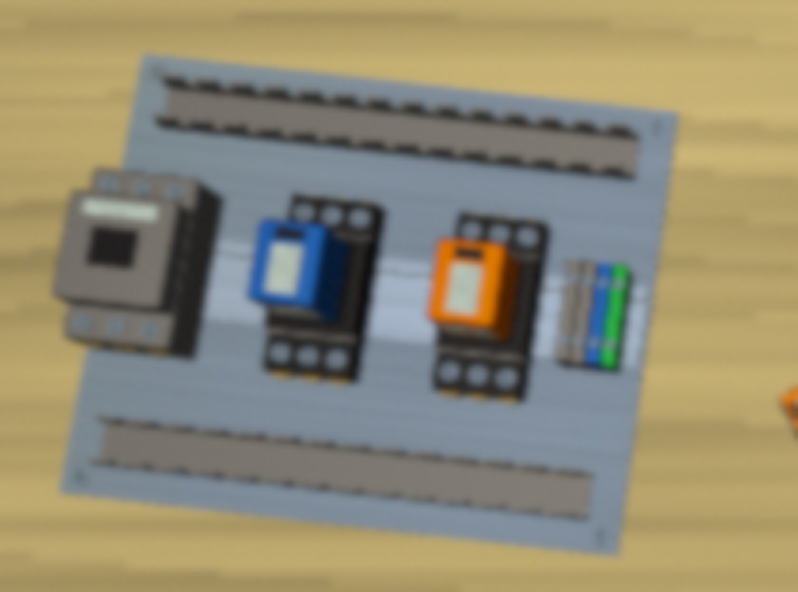

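Lookalikes: two small loose orange relays at (304,309) and (290,370), and the green one at (168,385). The blue relay at (168,272) is the one to leave seated. My target is the large orange relay at (216,277), seated in socket_a next to the terminals. The crop confirms it's the only large orange one.

```bash
cat >> h.py <<'E'
from scipy.spatial.transform import Rotation as Ro
def rot(): return Ro.from_quat(np.roll(status.state()["tool_rot"],-1)).as_matrix()
def to(p,ydir_deg=None):
    s=status.state();R=rot();o=R.T@(np.array(p)-s["tool_pos"])*1000
    a=np.degrees(np.arctan2(R[1,1],R[0,1]))
    print('shift mm',np.round(o,1),'yaw',None if ydir_deg is None else round(a-ydir_deg,1),'tooly ang',round(a,1),'Zaxis',np.round(R[:,2],3))
E
python3 -c "
from h import *
to([.5137,.1352,.18],-6.9)"
```

```text
shift mm [ 531.  -611.9   51.3] yaw -67.0 tooly ang -73.9 Zaxis [-0.  0. -1.]
```

```bash
python3 -m crank '[32,-37,0,-6.7,100,64,-74,0,-13.4,100,96,-111,0,-20.1,100,128,-148,0,-26.8,100,160,-185,0,-33.5,100,192,-222,0,-40.2,100,224,-259,0,-46.9,100,256,-296,0,-53.6,100,288,-333,0,-60.3,100,320,-370,0,-67,100]'; python3 -c "
from h import *
to([.5137,.1352,.18],-6.9)"
```

```text
time: 1.45
tool_pos: [0.3787, -0.1542, 0.2318]
tool_rot: [0.001, 0.747, 0.665, 0.0]
contact_force: [1.1, -0.6, 0.0]
gripper_width: 0.998
shift mm [303.  100.7  51.7] yaw 0.3 tooly ang -6.6 Zaxis [ 0.002 -0.001 -1.   ]
```

```bash
python3 -m crank '[40,13,5,0,100,80,26,10,0.3,100,120,39,15,0.3,90,160,52,20,0.3,80,200,65,25,0.3,70,240,79,30,0.3,60,275,91,40,0.3,60,295,98,50,0.3,60,303,101,52,0.3,60,303,101,52,0.3,60]'
python3 - <<'E'
from h import *
to([.5137,.1352,.18],-6.9)
c=vision.get_calibration("wrist");w,wd=vision.grab_frame("wrist");s,sd=vision.grab_frame("side")
save('w1',w);save('s1',s);np.save('s1d.npy',sd);np.save('w1d.npy',wd)
r=regions_of("side","orange_relay")
for k in r: print(k["confidence"],np.round(k["extent"]))
print({k:np.round(v,3).tolist() for k,v in c.items()})
cs=vision.get_calibration("side");print({k:np.round(v,3).tolist() for k,v in cs.items()})
E
```

```text
time: 2.45
tool_pos: [0.5146, 0.1333, 0.1789]
tool_rot: [-0.0, 0.749, 0.662, -0.001]
contact_force: [-0.5, -0.1, -0.7]
gripper_width: 0.603
shift mm [ 1.8 -1.1 -1.1] yaw -0.2 tooly ang -7.1 Zaxis [-0.001 -0.    -1.   ]
0.95 [190. 289.  18.  26.]
0.93 [248. 219.  21.  37.]
0.79 [251. 284.  20.  28.]
{'camera_matrix': [[371.648, 0.0, 320.222], [0.0, 371.648, 241.697], [0.0, 0.0, 1.0]], 'R': [[0.992, -0.123, -0.001], [-0.117, -0.947, 0.298], [-0.037, -0.295, -0.955]], 't': [-0.494, 0.163, 0.387]}
{'camera_matrix': [[493.336, 0.0, 313.472], [0.0, 493.336, 240.765], [0.0, 0.0, 1.0]], 'R': [[0.901, -0.434, -0.013], [-0.241, -0.475, -0.846], [0.361, 0.766, -0.532]], 't': [-0.53, 0.206, 0.669]}
```

View pics/w1.png

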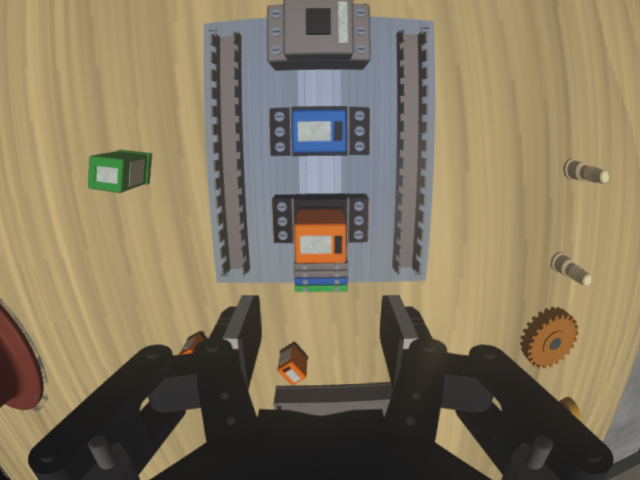

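View pics/s1.png

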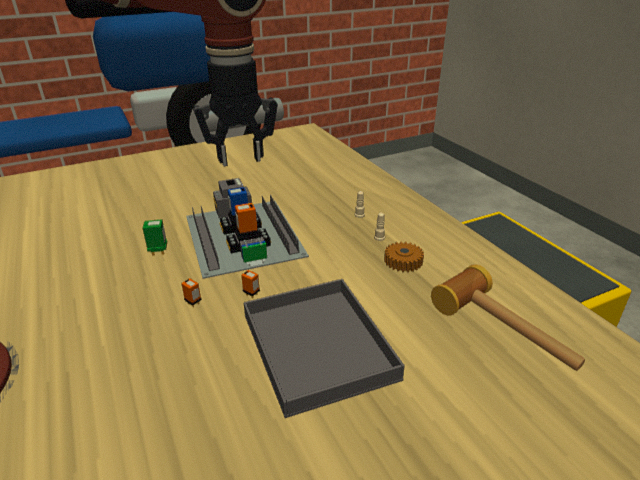

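The wrist view shows the orange relay at (320,243), centred between the fingers. The side view shows the arm clear of everything. Next I'll write a tilt and height measurement from the wrist depth image.

```bash
cat >> h.py <<'E'
def wcloud(c,d):
    K=np.array(c["camera_matrix"]);v,u=np.mgrid[:480,:640]
    a=(u-K[0,2])/K[0,0];b=(v-K[1,2])/K[1,1];th=np.hypot(a,b)+1e-9
    s=np.tan(np.minimum(th,1.4))/th
    p=np.stack([a*s*d,b*s*d,d],-1)
    return (p-np.array(c["t"]))@np.array(c["R"])
ANG=np.radians(-6.9); O=np.array([.5137,.1352])
PX=np.array([np.cos(ANG),np.sin(ANG)]);PY=np.array([-np.sin(ANG),np.cos(ANG)])
def relay(name=None):
    "orange relay's top: centre in panel axes rel. to nominal, height, tilt about panel y (rad, + leans to +x)"
    c=vision.get_calibration("wrist");w,d=vision.grab_frame("wrist")
    if name: save(name,w)
    P=wcloud(c,d);x=(P[...,:2]-O)@PX;y=(P[...,:2]-O)@PY;z=P[...,2]
    hsv=cv2.cvtColor(w,cv2.COLOR_RGB2HSV)
    near=(abs(x)<.035)&(abs(y)<.03)&(d>0)
    org=near&(hsv[...,0]>4)&(hsv[...,0]<16)&(hsv[...,1]>150)&(z>.05)
    top=near&(abs(y)<.02)&(z>.085)&(z<.125)
    q=np.c_[x[org],y[org],z[org]]
    zz=np.percentile(q[:,2],98); 
    m=cv2.dilate(org.astype(np.uint8),np.ones((9,9)))>0
    m&=top&(z>zz-.008)&(hsv[...,2]>40)
    q=np.c_[x[m],y[m],z[m]]
    for _ in range(4):
        A=np.c_[q[:,:2],np.ones(len(q))];k=np.linalg.lstsq(A,q[:,2],rcond=None)[0]
        r=abs(q[:,2]-A@k);q=q[r<max(.0015,2*np.median(r))]
    lo,hi=np.percentile(q[:,:2],[1,99],0)
    ctr=(lo+hi)/2
    print('n',len(q),'top ctr mm',np.round(ctr*1000,1),'size',np.round((hi-lo)*1000,1),'z',round((k[:2]@ctr+k[2])*1000,1),'tilt',round(-np.arctan(k[0]),3),'F',np.round(status.state()["contact_force"],1),'t',status.state()["time"],'w',round(status.state()["gripper_width"],3))
    t=status.state()["tool_pos"];e=t[:2]-O;print('tcp panel mm',np.round([e@PX*1000,e@PY*1000,t[2]*1000],1))
    return P
E
python3 -c "
from h import *
P=relay()
c=P[225:262,300:342].reshape(-1,3);print(np.percentile(c,[2,50,98],axis=0).round(4))
# finger tips
for sl in [(slice(290,380),slice(225,262)),(slice(290,380),slice(378,420))]:
    q=P[sl].reshape(-1,3);q=q[q[:,2]>.12];print(len(q),q.min(0).round(4),q.max(0).round(4)) 
to([.5137,.1352,.074],-6.9)"
```

```text
n 1647 top ctr mm [0.6 1.2] size [32.9 26.3] z 92.4 tilt -0.007 F [ 0.4 -0.5  0.6] t 2.65 w 0.601
tcp panel mm [  1.5  -3.2 180.1]
[[0.5019 0.1048 0.0414]
 [0.5154 0.1352 0.0926]
 [0.5286 0.1472 0.0942]]
2702 [0.4776 0.1238 0.1821] [0.524  0.2068 0.3219]
2950 [0.524  0.1171 0.1824] [0.5545 0.2068 0.3219]
shift mm [  3.2  -1.7 106.1] yaw -0.3 tooly ang -7.2 Zaxis [ 0.001 -0.    -1.   ]
```

```bash
python3 -m crank '[2,0,15,0,60,4,-1,30,0,60,4,-1,50,0,60,4,-1,70,0,60,4,-1,90,0,60,4,-1,105,0,60,4,-1,112,0,60,4,-1,114,0,60,4,-1,114,0,50,4,-1,114,0,50]'; python3 -c "
from h import *
relay('w2')"
```

```text
time: 3.65
tool_pos: [0.5151, 0.137, 0.0664]
tool_rot: [0.001, 0.75, 0.662, 0.001]
contact_force: [0.6, 0.4, 0.4]
gripper_width: 0.499
n 3990 top ctr mm [0.7 1.5] size [32.8 26.1] z 92.3 tilt -0.006 F [0.3 0.8 0.3] t 3.7 w 0.503
tcp panel mm [ 1.2  2.  66.5]
```

View pics/w2.png

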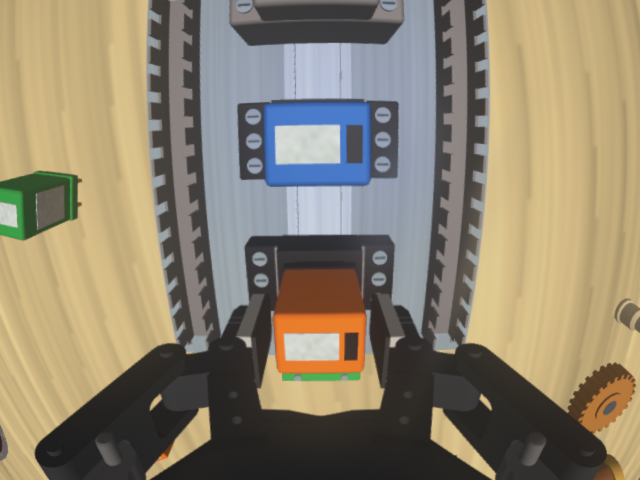

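Fingers straddle the relay (320,330) with about 4 mm free on each side. First lean is toward +x, with an upward drag.

```bash
python3 -m crank '[0,1.5,0,0,50,0,3,0,0,50,0,4,-1,0,50,0,4.7,-2,0,50,0,5.4,-3,0,50,0,6,-4,0,50,0,6.6,-5,0,50,0,7.2,-6,0,50,0,7.6,-7,0,50,0,7.6,-8,0,50]'; python3 -c "
from h import *
relay()"
```

```text
time: 4.7
tool_pos: [0.5202, 0.136, 0.0721]
tool_rot: [-0.001, 0.75, 0.662, -0.001]
contact_force: [-4.8, 1.2, -2.9]
gripper_width: 0.502
n 3901 top ctr mm [1.9 1.6] size [33.5 26.1] z 92.5 tilt 0.022 F [-6.5  0.7 -3.2] t 4.75 w 0.507
tcp panel mm [ 6.5  1.6 72.4]
```

```bash
python3 -m crank '[0,0.5,-0.5,0,50,0,1,-1,0,50,0,1.5,-1.5,0,50,0,2,-2,0,50,0,2.5,-2.5,0,50,0,3,-3,0,50,0,3.5,-3,0,50,0,4,-3.5,0,50,0,4,-4,0,50,0,4,-4,0,50]'; python3 -c "
from h import *
relay()"
```

```text
time: 5.75
tool_pos: [0.524, 0.1355, 0.0761]
tool_rot: [-0.001, 0.75, 0.662, -0.002]
contact_force: [-6.2, 1.8, -3.0]
gripper_width: 0.496
n 3611 top ctr mm [6.2 1.4] size [34.2 26. ] z 93.1 tilt 0.089 F [-5.8  0.6 -3.3] t 5.8 w 0.498
tcp panel mm [10.2  1.5 76.1]
```

```bash
python3 -m crank '[0,-4,0,0,50,0,-8,6,0,50,0,-11,10,0,50,0,-12.5,9,0,50,0,-14.5,7.5,0,50,0,-16.5,5.5,0,50,0,-18.5,3.5,0,50,0,-20.5,1.5,0,50,0,-22,0,0,50,0,-22.5,-1,0,50]'; python3 -c "
from h import *
relay()"
```

```text
time: 6.8
tool_pos: [0.5035, 0.1383, 0.0787]
tool_rot: [0.0, 0.75, 0.662, 0.0]
contact_force: [4.8, 0.2, -3.1]
gripper_width: 0.5
n 3491 top ctr mm [-7.7  1.6] size [32.5 25.9] z 93.4 tilt -0.129 F [ 3.3 -0.9 -0.7] t 6.85 w 0.498
tcp panel mm [-10.5   1.9  78.7]
```

```bash
python3 -m crank '[0,4,0,0,50,0,8,6,0,50,0,11,11,0,50,0,12.5,10,0,50,0,14.5,8.5,0,50,0,16.5,6.5,0,50,0,18.5,4,0,50,0,20.5,2,0,50,0,22,0,0,50,0,22.5,-1,0,50]'; python3 -c "
from h import *
relay()"; python3 -m crank '[0,-4,0,0,50,0,-8,6,0,50,0,-11,11,0,50,0,-12.5,10,0,50,0,-14.5,8.5,0,50,0,-16.5,6.5,0,50,0,-18.5,4,0,50,0,-20.5,2,0,50,0,-22,0,0,50,0,-22.5,-1,0,50]'; python3 -c "
from h import *
relay()"
```

```text
time: 7.85
tool_pos: [0.5259, 0.1355, 0.0797]
tool_rot: [0.0, 0.75, 0.662, 0.0]
contact_force: [-4.3, 1.5, -3.0]
gripper_width: 0.5
n 3531 top ctr mm [8.9 1.7] size [32.7 26. ] z 93.9 tilt 0.119 F [-4.2 -0.1 -2.2] t 7.9 w 0.502
tcp panel mm [12.3  1.8 79.8]
time: 8.9
tool_pos: [0.5034, 0.1384, 0.0807]
tool_rot: [0.0, 0.75, 0.662, 0.0]
contact_force: [2.9, -0.2, -2.1]
gripper_width: 0.504
n 3462 top ctr mm [-7.5  1.3] size [32.8 26.1] z 94.6 tilt -0.125 F [ 3.8 -0.4 -2. ] t 8.95 w 0.499
tcp panel mm [-10.5   1.9  80.8]
```

Each lean to about ±0.12 rad gains roughly 0.65 mm of height, with 2–6 N forces, so I'll keep going.

```bash
python3 -m crank '[0,4,0,0,50,0,8,6,0,50,0,11,11,0,50,0,12.5,10,0,50,0,14.5,8.5,0,50,0,16.5,6.5,0,50,0,18.5,4.5,0,50,0,20.5,2.5,0,50,0,22,0.5,0,50,0,22.5,-0.5,0,50]'; python3 -c "
from h import *
relay()"; python3 -m crank '[0,-4,0,0,50,0,-8,6,0,50,0,-11,11,0,50,0,-12.5,10,0,50,0,-14.5,8.5,0,50,0,-16.5,6.5,0,50,0,-18.5,4.5,0,50,0,-20.5,2.5,0,50,0,-22,0.5,0,50,0,-22.5,-0.5,0,50]'; python3 -c "
from h import *
relay()"
```

```text
time: 9.95
tool_pos: [0.5261, 0.1355, 0.0813]
tool_rot: [0.0, 0.75, 0.662, 0.0]
contact_force: [-3.7, 1.5, -1.8]
gripper_width: 0.498
n 3543 top ctr mm [9.2 1.7] size [32.5 25.9] z 95.5 tilt 0.123 F [-3.3  0.2 -2.2] t 10.0 w 0.502
tcp panel mm [12.4  1.8 81.5]
time: 11.0
tool_pos: [0.5034, 0.1384, 0.0817]
tool_rot: [0.0, 0.75, 0.662, 0.0]
contact_force: [2.5, -1.2, -1.6]
gripper_width: 0.502
n 3531 top ctr mm [-7.8  1.4] size [32.5 26.1] z 96.6 tilt -0.127 F [ 2.5 -0.5 -1.1] t 11.05 w 0.499
tcp panel mm [-10.6   2.   81.8]
```

```bash
python3 -m crank '[0,4,0,0,50,0,8,6,0,50,0,11,11,0,50,0,12.5,10,0,50,0,14.5,8.5,0,50,0,16.5,6.5,0,50,0,18.5,4.5,0,50,0,20.5,2.5,0,50,0,22,0.5,0,50,0,22.5,-0.5,0,50]'; python3 -c "
from h import *
relay()"; python3 -m crank '[0,-4,0,0,50,0,-8,6,0,50,0,-11,11,0,50,0,-12.5,10,0,50,0,-14.5,8.5,0,50,0,-16.5,6.5,0,50,0,-18.5,4.5,0,50,0,-20.5,2.5,0,50,0,-22,0.5,0,50,0,-22.5,-0.5,0,50]'; python3 -c "
from h import *
relay()"
```

```text
time: 12.05
tool_pos: [0.5277, 0.1355, 0.0835]
tool_rot: [0.001, 0.75, 0.662, 0.002]
contact_force: [-0.5, 0.2, -0.5]
gripper_width: 0.496
n 3538 top ctr mm [11.6  1.1] size [32.4 26. ] z 98.2 tilt 0.161 F [-0.9 -1.   1.6] t 12.1 w 0.502
tcp panel mm [13.7  2.  83.5]
time: 13.1
tool_pos: [0.5033, 0.1384, 0.0826]
tool_rot: [0.0, 0.75, 0.662, 0.0]
contact_force: [0.8, -0.5, 0.4]
gripper_width: 0.499
n 2462 top ctr mm [-8.3 -8.9] size [32.4 21.8] z 98.3 tilt -0.133 F [1.4 0.5 1.1] t 13.15 w 0.499
tcp panel mm [-10.6   2.   82.7]
```

```bash
python3 -c "
from h import *
P=relay('w3')"
```

```text
n 2467 top ctr mm [-8.2 -8.8] size [32.3 21.8] z 98.3 tilt -0.129 F [-0.1 -1.4  0.6] t 13.2 w 0.5
tcp panel mm [-10.5   1.9  82.6]
```

View pics/w3.png

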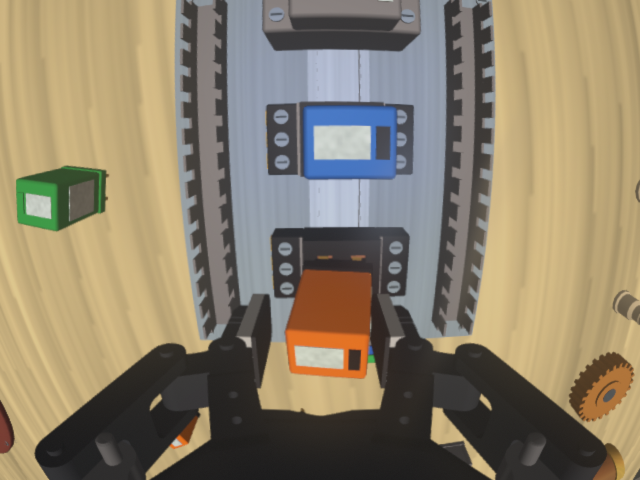

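The relay is loose and has also flopped toward −y: top at (330,335), empty slots at (325,258) and (357,258). I'll measure that y lean before gripping.

```bash
cat >> h.py <<'E'
def lean(zmin=.08,c0=(0,-.008)):
    c=vision.get_calibration("wrist");w,d=vision.grab_frame("wrist")
    P=wcloud(c,d);x=(P[...,:2]-O)@PX;y=(P[...,:2]-O)@PY;z=P[...,2]
    hsv=cv2.cvtColor(w,cv2.COLOR_RGB2HSV)
    m=(d>0)&(hsv[...,0]>4)&(hsv[...,0]<16)&(hsv[...,1]>150)&(abs(x-c0[0])<.04)&(abs(y-c0[1])<.045)&(z>zmin-.05)
    q=np.c_[x[m],y[m],z[m]]*1000
    print('orange bbox',np.percentile(q,[1,99],0).round(1).tolist())
    rng=np.random.default_rng(0)
    for _ in range(2):   # RANSAC two dominant planes
        best=None
        for i in range(300):
            a=q[rng.choice(len(q),3,False)];n=np.cross(a[1]-a[0],a[2]-a[0]);l=np.linalg.norm(n)
            if l<20: continue
            k=abs((q-a[0])@(n/l))<.6
            if best is None or k.sum()>best.sum(): best=k
        a=q[best];n=np.linalg.svd(a-a.mean(0))[2][2] if len(a)<3000 else np.linalg.eigh(np.cov(a.T))[1][:,0]
        print('plane n',len(a),np.round(n,3),'mean',a.mean(0).round(1),np.percentile(a,[1,99],0).round(1).tolist());q=q[~best]
E
python3 -c "
from h import *
lean()"
```

```text
orange bbox [[-23.7, -23.1, 57.9], [11.3, 10.3, 101.7]]
plane n 3930 [-0.016  0.977  0.212] mean [-5.7  5.3 81.1] [[-22.5, 0.7, 57.5], [11.6, 10.3, 101.0]]
plane n 1580 [-0.129 -0.219  0.967] mean [ -7.5 -10.3  98. ] [[-24.1, -23.9, 93.2], [8.0, 0.4, 102.0]]
```

Leans are −0.13 rad in x and 0.22 rad toward −y. I'll nudge x upright, then turn the hand 90° so the jaws grip the y faces and take out the y lean.

```bash
python3 -m crank '[0,4,0,0,50,0,8,3,0,50,0,10,5,0,50,0,11,5,0,50,0,12,5,0,50,0,13,5,0,50,0,14,5,0,50,0,14.5,5,0,50,0,14.5,5,0,50,0,11,5,0,50]'; python3 -c "
from h import *
relay();lean()"
```

```text
time: 14.25
tool_pos: [0.5146, 0.1369, 0.0775]
tool_rot: [0.0, 0.75, 0.662, 0.0]
contact_force: [-0.1, -0.7, -0.4]
gripper_width: 0.498
n 2822 top ctr mm [-0.6 -8.4] size [32.7 22.8] z 97.7 tilt -0.016 F [ 0.   0.8 -0.3] t 14.3 w 0.504
tcp panel mm [-0.2  1.8 77.2]
orange bbox [[-16.7, -22.1, 57.6], [15.7, 10.9, 100.1]]
plane n 4129 [-0.011  0.98   0.2  ] mean [-0.3  6.2 80.4] [[-16.5, 1.9, 57.3], [15.5, 10.9, 99.7]]
plane n 1667 [-0.008 -0.198  0.98 ] mean [-0.2 -9.1 97.5] [[-16.7, -22.6, 94.5], [15.5, 1.5, 100.1]]
```

```bash
python3 -m crank '[0,0.5,-15,0,50,0,0.5,-35,0,60,-3,0.5,-50,-8,70,-6,0.5,-53,-16,70,-8,0.5,-53,-24,70,-8,0.5,-53,-32,70,-8,0.5,-53,-40,70,-8,0.5,-53,-48,70,-8,0.5,-53,-56,70,-8,0.5,-53,-64,70]' && python3 -m crank '[0,0,0,-8,70,0,0,0,-16,70,0,0,0,-24,70,0,0,0,-26,70,0,0,0,-26,70,0,0,0,-26,70,0,0,0,-26,70,0,0,0,-26,70,0,0,0,-26,70,0,0,0,-26,70]'; python3 -c "
from h import *
relay('w4');lean();to([*(O+.0003*PX-.006*PY),.064],83.1)"
```

```text
time: 15.35
tool_pos: [0.5143, 0.129, 0.1317]
tool_rot: [0.001, 0.283, 0.959, 0.0]
contact_force: [0.2, 0.2, -0.5]
gripper_width: 0.702
time: 16.35
tool_pos: [0.5138, 0.1289, 0.1303]
tool_rot: [-0.0, 0.062, 0.998, -0.0]
contact_force: [-0.9, -0.2, 0.2]
gripper_width: 0.705
n 1956 top ctr mm [-1.1 -8.7] size [32.6 22.2] z 97.6 tilt -0.028 F [-1.   0.1  0.5] t 16.4 w 0.697
tcp panel mm [  0.9  -6.2 130.3]
orange bbox [[-18.0, -23.2, 69.2], [15.0, 8.5, 100.2]]
plane n 1228 [-0.016 -0.19   0.982] mean [ -1.9 -10.2  97.1] [[-17.3, -23.1, 94.2], [15.0, 2.0, 99.7]]
plane n 469 [-0.013  0.978  0.209] mean [-2.6  5.  86. ] [[-17.2, 1.3, 63.9], [12.2, 9.5, 99.8]]
shift mm [ 0.5  0.3 66.2] yaw -0.3 tooly ang 82.8 Zaxis [-0. -0. -1.]
```

View pics/w4.png

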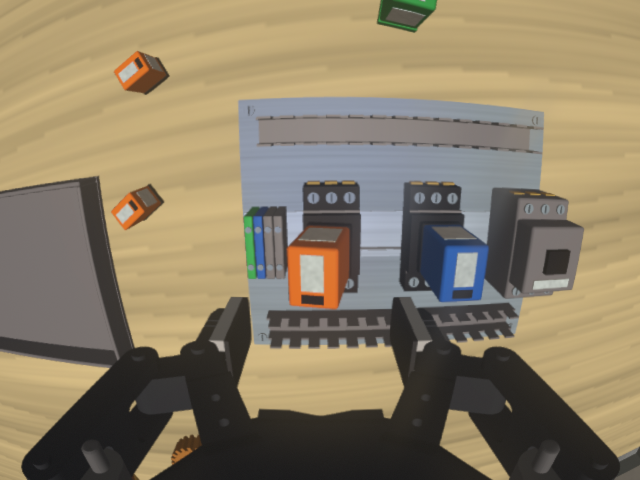

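```bash
python3 -m crank '[0,3,5,0,70,1,6.5,18,0,70,1,6.5,30,0,70,1,6.5,42,0,70,1,6.5,52,0,70,1,6.5,60,0,70,1,6.5,64,0,70,1,6.5,66,0,70,1,6.5,66,0,60,1,6.5,66,0,50]'; python3 -c "
from h import *
relay();lean()"
```

```text
time: 17.45
tool_pos: [0.5142, 0.1354, 0.0649]
tool_rot: [0.001, 0.062, 0.998, -0.0]
contact_force: [0.0, 0.5, 0.4]
gripper_width: 0.502
n 4060 top ctr mm [-0.7 -7.3] size [32.9 25. ] z 97.8 tilt -0.024 F [ 0.3 -1.2 -0.6] t 17.5 w 0.496
tcp panel mm [ 0.4  0.3 65. ]
orange bbox [[-17.4, -20.6, 56.5], [15.8, 10.5, 100.2]]
plane n 2403 [ 0.005  0.149 -0.989] mean [-1.9 -7.3 97.9] [[-16.8, -20.3, 95.5], [15.6, 4.8, 100.0]]
plane n 1259 [ 1.     0.003 -0.005] mean [-16.8  -5.5  87.5] [[-17.4, -19.2, 55.5], [-16.2, 8.6, 98.2]]
```

```bash
python3 -m crank '[0,0,0,0,47,0,0,0,0,44,0,0,0,0,42,0,0,0,0,40,0,0,0,0,38,0,0,0,0,36,0,0,0,0,34,0,0,0,0,32,0,0,0,0,28,0,0,0,0,20]'; python3 -c "
from h import *
relay('w5');lean()"
```

```text
time: 18.55
tool_pos: [0.5138, 0.136, 0.0645]
tool_rot: [0.0, 0.062, 0.998, 0.001]
contact_force: [-0.1, 3.1, 1.3]
gripper_width: 0.309
n 4528 top ctr mm [-0.8  0.6] size [32.3 26.8] z 99.6 tilt -0.025 F [-1.3  3.1  0.5] t 18.6 w 0.31
tcp panel mm [-0.   0.8 64.5]
orange bbox [[-17.3, -12.6, 57.9], [15.7, 13.5, 100.8]]
plane n 2463 [ 0.006 -0.018  1.   ] mean [-2.3  0.4 99.5] [[-16.6, -12.5, 98.7], [15.9, 13.3, 100.3]]
plane n 1233 [ 1.    -0.005  0.002] mean [-16.7  -1.2  89.6] [[-17.3, -12.0, 56.6], [-16.1, 12.7, 99.0]]
```

Gripped and upright. I'll lift slowly and watch the force.

```bash
python3 -m crank '[0,0,-0.5,0,20,0,0,-1,0,20,0,0,-1.5,0,20,0,0,-2,0,20,0,0,-2.5,0,20,0,0,-3,0,20,0,0,-3.5,0,20,0,0,-4,0,20,0,0,-5,0,20,0,0,-6,0,20]'; python3 -m crank '[0,0,-2,0,20,0,0,-5,0,20,0,0,-9,0,20,0,0,-14,0,20,0,0,-20,0,20,0,0,-26,0,20,0,0,-32,0,20,0,0,-38,0,20,0,0,-43,0,20,0,0,-45,0,20]'; python3 -c "
from h import *
O[:]=status.state()['tool_pos'][:2]
lean(.12,(0,0));
from h import *
to([.517,-.16,.13],83.1)"
```

```text
time: 19.65
tool_pos: [0.5136, 0.1355, 0.0704]
tool_rot: [-0.0, 0.062, 0.998, -0.0]
contact_force: [-0.3, -0.6, -0.5]
gripper_width: 0.311
time: 20.65
tool_pos: [0.5141, 0.1356, 0.1162]
tool_rot: [0.001, 0.062, 0.998, 0.0]
contact_force: [-0.1, -0.2, -0.9]
gripper_width: 0.307
orange bbox [[-17.4, -13.4, 109.9], [15.7, 12.7, 152.5]]
plane n 2575 [-0.001 -0.019  1.   ] mean [ -2.1  -0.5 151.2] [[-16.7, -13.2, 150.5], [15.8, 12.4, 152.0]]
plane n 1278 [-1.     0.006 -0.001] mean [-16.8  -0.8 140.5] [[-17.4, -12.5, 108.7], [-16.3, 12.2, 150.5]]
shift mm [ -39.7 -292.9  -13.8] yaw -0.3 tooly ang 82.8 Zaxis [ 0.001  0.    -1.   ]
```

The relay is free and hanging upright. Next, over to the tray.

```bash
python3 -m crank '[0,-5,0,0,20,-2,-15,0,0,20,-5,-30,0,0,20,-8,-50,0,0,20,-11,-72,0,0,20,-14,-95,0,0,20,-17,-118,0,0,20,-20,-141,0,0,20,-23,-164,0,0,20,-26,-187,0,0,20]' && python3 -m crank '[-3,-20,0,0,20,-6,-40,0,0,20,-9,-60,0,0,20,-11,-78,5,0,20,-13,-92,12,0,20,-14,-101,20,0,20,-14,-105,30,0,20,-14,-106,40,0,20,-14,-106,48,0,20,-14,-106,52,0,20]'; python3 -c "
from h import *
O[:]=status.state()['tool_pos'][:2]
lean(.08,(0,0));print(status.state()['tool_pos'])
t,d=vision.grab_frame('top');P=cloud('top',d);m=np.zeros(d.shape,bool);m[240:325,340:360]=1;print(np.median(P[m],0))"
```

```text
time: 21.7
tool_pos: [0.5157, -0.0555, 0.1151]
tool_rot: [-0.0, 0.063, 0.998, -0.0]
contact_force: [-0.6, 0.4, -0.6]
gripper_width: 0.308
time: 22.7
tool_pos: [0.5161, -0.1593, 0.0617]
tool_rot: [-0.001, 0.062, 0.998, 0.0]
contact_force: [0.0, -0.4, -0.7]
gripper_width: 0.308
orange bbox [[-17.3, -13.3, 54.5], [15.8, 12.7, 98.0]]
plane n 2548 [-0.003 -0.018  1.   ] mean [-2.3 -0.2 96.6] [[-16.6, -13.3, 95.8], [15.9, 12.6, 97.3]]
plane n 1450 [ 1.    -0.002 -0.002] mean [-16.7  -0.3  83.8] [[-17.2, -12.8, 53.4], [-16.1, 12.5, 96.5]]
[ 0.51596988 -0.1592241   0.06151005]
[ 0.51712011 -0.07452151  0.00315007]
```

```bash
python3 -m crank '[0,0,4,0,20,0,0,8,0,20,0,0,12,0,20,0,0,15,0,20,0,0,18,0,20,0,0,20,0,20,0,0,22,0,20,0,0,23,0,20,0,0,24,0,20,0,0,24.5,0,20]'; python3 -m crank '[0,0,0.4,0,20,0,0,0.8,0,20,0,0,1.2,0,20,0,0,1.6,0,20,0,0,2,0,20,0,0,2.4,0,20,0,0,2.8,0,20,0,0,3.2,0,20,0,0,3.5,0,20,0,0,3.5,0,20]'
```

```text
time: 23.8
tool_pos: [0.5169, -0.1602, 0.0388]
tool_rot: [0.0, 0.062, 0.998, -0.0]
contact_force: [0.7, -0.1, -1.1]
gripper_width: 0.309
time: 24.8
tool_pos: [0.5168, -0.1602, 0.0352]
tool_rot: [-0.0, 0.062, 0.998, 0.0]
contact_force: [-0.4, 1.2, -1.3]
gripper_width: 0.309
```

```bash
python3 -m crank '[0,0,0.3,0,20,0,0,0.6,0,20,0,0,0.9,0,20,0,0,1.2,0,20,0,0,1.5,0,20,0,0,1.8,0,20,0,0,2.1,0,20,0,0,2.3,0,20,0,0,2.5,0,20,0,0,2.5,0,20]'
```

```text
time: 25.8
tool_pos: [0.517, -0.1602, 0.0336]
tool_rot: [-0.0, 0.062, 0.998, 0.0]
contact_force: [-3.1, 1.0, 6.8]
gripper_width: 0.31
```

Contact with the floor (6.8 N up). I'll ease off, open slowly and rise.

```bash
python3 -m crank '[0,0,-1,0,26,0,0,-1.5,0,30,0,0,-1.5,0,32,0,0,-1.5,0,34,0,0,-1.5,0,37,0,0,-1.5,0,40,0,0,-1.5,0,45,0,0,-1.5,0,50,0,0,-1.5,0,54,0,0,-1.5,0,54]'; python3 -c "
from h import *
O[:]=status.state()['tool_pos'][:2]
lean(.07,(0,0))"
```

```text
time: 26.8
tool_pos: [0.5169, -0.1602, 0.0343]
tool_rot: [0.0, 0.062, 0.998, -0.0]
contact_force: [0.1, -0.3, -0.4]
gripper_width: 0.542
orange bbox [[-17.4, -13.2, 26.6], [15.7, 12.7, 70.0]]
plane n 2445 [-0.009 -0.003  1.   ] mean [-2.2 -0.1 68.7] [[-16.8, -13.1, 68.0], [15.8, 12.6, 69.3]]
plane n 1372 [-1.     0.004 -0.002] mean [-16.8  -0.4  56.6] [[-17.4, -12.8, 25.8], [-16.2, 12.2, 69.2]]
```

Standing upright on its pins with both jaws clear. I'll retreat straight up.

```bash
python3 -m crank '[0,0,-5,0,54,0,0,-15,0,54,0,0,-30,0,54,0,0,-50,0,54,0,0,-75,0,54,0,0,-100,0,54,0,0,-125,0,54,0,0,-145,0,54,0,0,-155,0,54,0,0,-160,0,54]'
python3 - <<'E'
from h import *
t,d=vision.grab_frame("top");P=cloud('top',d)
for n in ["orange_relay","blue_relay","plug_body_1","worm_gear","mallet"]:
    for r in regions_of("top",n):
        m=r["region"]&(d>0);print(n,round(r["confidence"],2),np.round(r["extent"]),np.round(np.median(P[m],0),3))
z=P[...,2];b=np.zeros(d.shape,bool);b[255:300,150:193]=1;q=P[b&(z>.088)];print('blue top',q.mean(0).round(4))
s,_=vision.grab_frame("side");save('end',np.hstack([s[150:430,150:530],t[200:480,90:470]]))
E
```

```text
time: 27.85
tool_pos: [0.5175, -0.1605, 0.1966]
tool_rot: [0.002, 0.062, 0.998, -0.001]
contact_force: [0.3, 0.7, -0.5]
gripper_width: 0.545
orange_relay 0.83 [409. 277.  20.  25.] [ 0.516 -0.164  0.068]
orange_relay 0.72 [291. 372.  20.  17.] [0.376 0.018 0.043]
orange_relay 0.58 [306. 308.  16.  13.] [ 0.468 -0.002  0.043]
blue_relay 0.92 [171. 272.  29.  30.] [0.52  0.201 0.091]
blue_relay 0.62 [169. 386.  34.  29.] [0.353 0.199 0.063]
plug_body_1 0.66 [272. 140.  12.  20.] [0.756 0.055 0.026]
plug_body_1 0.48 [214. 132.  14.  22.] [0.767 0.152 0.024]
plug_body_1 0.47 [400. 279. 138. 110.] [ 0.522 -0.1    0.003]
worm_gear 0.82 [324. 144.  39.  42.] [ 0.753 -0.035  0.021]
worm_gear 0.63 [186. 282. 165. 140.] [0.512 0.186 0.004]
mallet 0.53 [323. 145.  41.  40.] [ 0.752 -0.033  0.021]
mallet 0.24 [188. 283. 163. 138.] [0.511 0.186 0.004]
blue top [0.5181 0.201  0.1146]
```

View pics/end.png

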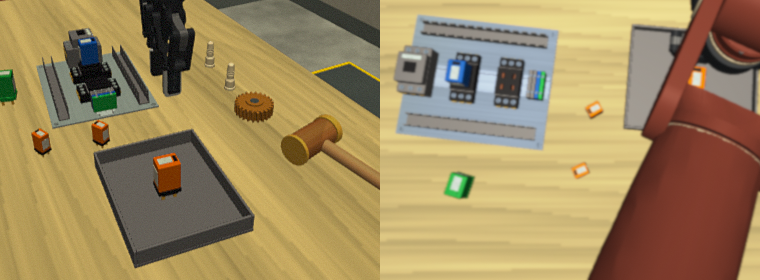

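The relay stands in the tray (left image, 167,172). The socket is empty, the blue relay is still seated, and nothing else has moved. Handing in.

```bash
python3 -c "
from h import *
print(order.job_done())"
```

```text
the job is handed in; nothing more can be done
None
```

The orange relay is out of socket_a and standing upright on its pins near the middle of the grey tray. I handed the job in at about 28 s of the 72 s allowed.

- **Removal:** eight alternate side leans walked it out. Most were 0.09–0.13 rad, and the largest I measured was 0.16 rad, well under the 0.3 rad limit. Side pushes read up to about 6.5 N and the upward drag up to about 3 N.
- **Lift:** once loose, the relay had also tipped about 0.2 rad towards the terminals. I nudged it upright, gripped it across y and lifted it; I read under 1 N after each lift stage.
- **Placing:** I lowered it until it touched the tray floor (6.8 N), opened the jaws slowly and raised the hand clear.
- **Last checks:**
  - The side view shows the relay standing in the tray, and the top view shows the socket empty.
  - The blue relay's camera position matches the first look (within a few mm).
  - The green relay, both small orange relays, the spark plug bodies and the worm gear also match.
- **Checks that disagreed:**
  - A rough average of the blue relay's top height gave 115 mm instead of about 92 mm. I put this down to pixels with no depth reading, because the network's median for it is unchanged at 91 mm.
  - The mallet was not confirmed by number. In the last top view its network hits fell on the gear and the panel, probably because the arm hid it. The side view shows it on the bench, and the arm never went near it.

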